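# Sort fruit, seasonings and a tea light into their places

### The job

Clear up the five loose things in front of the robot: put the two loose mandarins into the light-wood tray, one in each bay; stand the salt shaker and the red-capped spice jar upright on the floor of the blue rack, one in each bay; and stand the tea light wholly within the black centre of the round white plate. Set each thing down rather than dropping or throwing it, and leave the dropper bottle and the clip-top jar of oats where they stand.

Things in the scene. Friction and masses are not known exactly. Their poses are not given: they have to be found in the camera images.
- fruit_a_mid (a point): The larger loose mandarin: an orange fruit, 49 mm across, 48 mm high. Origin half-way up on its upright axis, z up; stands loose on the worktop at the start. Its skin is rigid; slightly flattened, it does not roll off by itself.
- fruit_b_mid (a point): The smaller loose mandarin: an orange fruit, 49 mm across, 42 mm high. Origin half-way up on its upright axis, z up; stands loose on the worktop at the start. Mandarins in the wire basket are not part of the job.
- salt_mid (a point): Salt shaker: clear round shaker with white salt and a grey cap, 44 mm across up to 66 mm above its foot, narrowing to 34 mm at the cap, 90 mm high. Origin half-way up on its upright axis, z up; stands loose on the worktop at the start.
- oregano_mid (a point): Spice jar: round clear jar with green label and red cap, 46 mm across, 109 mm high; so tall that short fingers must take it above its middle. Another like it, far off to the side, is not part of the job. Origin half-way up on its upright axis, z up; stands loose on the worktop at the start.
- tealight_mid (a point): Tea light: small silver-grey round candle cup, 38 mm across, 18 mm high to the wick, its wall 15 mm high. Origin half-way up on its upright axis, z up; stands loose on the worktop at the start.
- fruit_tray: Fruit tray: fixed light-wood tray with two square cork-lined bays side by side along its y axis, 94 mm (x) by 183 mm (y). Origin under its centre on the worktop, z up. Floor 6 mm above the worktop, rim and divider 5 mm thick and 5 mm above the floor (top 11 mm above the worktop). Each bay 84 x 84 mm inside; bay centres at y = +44.5 and -44.5 mm, x = 0.
- spice_rack: Spice rack: fixed blue open rack with two square black-lined bays side by side along its y axis, 76 mm (x) by 147 mm (y). Origin under its centre on the worktop, z up. Floor 6 mm above the worktop, walls and divider 5 mm thick and 16 mm above the floor (top 22 mm above the worktop). Each bay 66 x 66 mm inside; bay centres at y = +35.5 and -35.5 mm, x = 0.
- candle_plate: Candle plate: fixed flat round white plate without a rim, 104 mm across, top 8 mm above the worktop, with a black round centre 70 mm across. Origin under its centre on the worktop, z up.
- dropper_mid (a point): Bystander: brown dropper bottle with a black top, 33 mm across, 102 mm high, loose; origin half-way up on its axis. It stands on the right, near the basket stand.
- oats_mid (a point): Bystander: clip-top glass jar of oats, 80 x 68 x 114 mm, loose; origin half-way up. It stands at the far left of the work.
Not all that is in view belongs to the job. Leave any pink look-alike of the part that bears oregano_mid alone.

How it is judged:
At the end, for the whole second after the job is handed in: One mandarin rests in each tray bay (centre within 26 mm of bay centre in x and y); shaker and jar upright (0.15 rad) on the rack floor, one per bay (within 13 mm in x and y); tea light level on the plate, centres within 16 mm; all at rest (under 0.02 m/s) (((x of fruit_a_mid in the frame of fruit_tray between -0.026 and 0.026 m and y of fruit_a_mid in the frame of fruit_tray between 0.0185 and 0.0705 m and z of fruit_a_mid in the frame of fruit_tray between 0.018 and 0.042 m and x of fruit_b_mid in the frame of fruit_tray between -0.026 and 0.026 m and y of fruit_b_mid in the frame of fruit_tray between -0.0705 and -0.0185 m and z of fruit_b_mid in the frame of fruit_tray between 0.018 and 0.042 m) or (x of fruit_b_mid in the frame of fruit_tray between -0.026 and 0.026 m and y of fruit_b_mid in the frame of fruit_tray between 0.0185 and 0.0705 m and z of fruit_b_mid in the frame of fruit_tray between 0.018 and 0.042 m and x of fruit_a_mid in the frame of fruit_tray between -0.026 and 0.026 m and y of fruit_a_mid in the frame of fruit_tray between -0.0705 and -0.0185 m and z of fruit_a_mid in the frame of fruit_tray between 0.018 and 0.042 m)) and ((x of salt_mid in the frame of spice_rack between -0.013 and 0.013 m and y of salt_mid in the frame of spice_rack between 0.0225 and 0.0485 m and z of salt_mid in the frame of spice_rack between 0.046 and 0.056 m and x of oregano_mid in the frame of spice_rack between -0.013 and 0.013 m and y of oregano_mid in the frame of spice_rack between -0.0485 and -0.0225 m and z of oregano_mid in the frame of spice_rack between 0.055 and 0.066 m) or (x of salt_mid in the frame of spice_rack between -0.013 and 0.013 m and y of salt_mid in the frame of spice_rack between -0.0485 and -0.0225 m and z of salt_mid in the frame of spice_rack between 0.046 and 0.056 m and x of oregano_mid in the frame of spice_rack between -0.013 and 0.013 m and y of oregano_mid in the frame of spice_rack between 0.0225 and 0.0485 m and z of oregano_mid in the frame of spice_rack between 0.055 and 0.066 m)) and horizontal distance between tealight_mid and candle_plate below 0.016 m and z of tealight_mid in the frame of candle_plate between 0.013 and 0.022 m and angle between each of salt_mid, oregano_mid, tealight_mid's own z axis and vertical below 0.15 rad and linear speed of each of fruit_a, fruit_b, salt, oregano, tealight below 0.02 m/s); the robot touches nothing.
It fails at once if the dropper bottle bystander is moved by more than 25 mm or knocked over (distance of dropper_mid from where it was at the start of the episode above 0.025 m or angle between dropper_mid's own z axis and vertical above 0.5 rad).
It fails at once if the clip-top jar bystander is moved by more than 25 mm or knocked over (distance of oats_mid from where it was at the start of the episode above 0.025 m or angle between oats_mid's own z axis and vertical above 0.5 rad).
It fails at once if a thing is dropped or thrown (moves faster than 0.75 m/s while the fingers do not touch it) ((linear speed of fruit_a above 0.75 m/s and contact force between the fingers and fruit_a below 0.01 N) or (linear speed of fruit_b above 0.75 m/s and contact force between the fingers and fruit_b below 0.01 N) or (linear speed of salt above 0.75 m/s and contact force between the fingers and salt below 0.01 N) or (linear speed of oregano above 0.75 m/s and contact force between the fingers and oregano below 0.01 N) or (linear speed of tealight above 0.75 m/s and contact force between the fingers and tealight below 0.01 N)).
It also fails if it takes over 109 s, if anything falls off the work surface, if the arm or the gripper's body presses on something with over 40 N, if the wrist force passes 120 N, or if a joint passes its speed limit or range.

### The arm

A 6-joint arm with a two-finger parallel gripper is mounted at the origin on the work surface; the furniture and walls round the work are solid. World frame = base frame: x ahead of the robot, y to its left, z up, the work surface at z = 0. Lengths are in m, angles in rad, forces in N, time in s.
With the tool pointing down it reaches from about 0.375 to 0.925 m from the base axis. Payload 5.7 kg.
Tool frame: the origin (TCP) lies midway between the tips of the shut fingers; the grasp point (between the pads) lies 19 mm behind it (robot.pinch_z is the distance from the TCP to the grasp point, in m); z points along the fingers, y is the line along which they close (so a half turn about z gives the same grasp; the last joint's range is limited). The gripper opens to 85 mm and grips with 20 to 120 N. Pads are 22 mm wide; open, the fingers measure 114 mm over their backs; the gripper's body (76 mm by 85 mm) begins 54 mm behind the grasp point. The pads swing forward as they close: fully open they stand 13 mm farther back than shut.
Start: joints at [1.176, 0.359, 1.51, -0, 1.272, -0.115], TCP at [0.166, 0.577, 0.231] pointing down, gripper open.
Joint ranges: [-2.97, 2.97], [-1.01, 2.36], [0.21, 2.38], [-0.96, 4.11], [0.2, 2.71], [-2.98, 2.98]. Speed limits (rad/s): [2.39, 2.39, 3.14, 3.14, 3.14, 3.14].

### API

Orientations are given as a rotation vector (axis times angle).
In Python, from workcell import robot gives the robot as it stands.
- The arm moves only by the tool step_arm, never from a script. Its argument "series" is one flat list of numbers, 7 for each row, row after row: the finger opening in mm, from 0 to 85.4, then the shift along the tool's x, y, z in mm, then the turn, a rotation vector about the tool's x, y, z in degrees. In form: [gripper, tx, ty, tz, ax, ay, az, gripper, tx, ty, tz, ax, ay, az, ...]. A call has 1 to 5 rows; each row is the pose to reach, as a shift and turn from the pose commanded when the call began, along the tool's axes at that moment; what a row does not reach only later rows make up. A row lasts 1/10 s, in which the tool goes at most 50 mm and 8.59 degrees, less where a joint would pass 70% of its speed; a pose out of reach is approached as far as the arm can. A call with a gripper value outside its range is refused whole. The fingers move at their own pace and stop on an object; "force" is the grip in N (left out, the last holds). Time passes only in rows, so rows that repeat a pose let the fingers close. It gives the time, the measured TCP pose, the force, the opening and the grip force at its end, in the units of the state.
- robot.sense(): the state, without advancing time (a new reading comes with each control period).
- robot.grab_frame(name): name is "scene" or "top"; returns the picture (420x560x3 uint8, blue, green, red); there is no depth.
- robot.camera_info(name): a dict with "fx", "fy", "cx", "cy" (pixels), "dist_coeffs" ([k1, k2, p1, p2, k3] as OpenCV has them; the pictures are not rectified), "R" (3x3) and "t" (3): a world point X has camera coordinates R X + t. Camera axes: x right, y down, z forward; pixel columns grow to the right and rows downward; lengths in m; the calibration is good to about 2 mm. A picture is of the moment at which its call begins. camera_info takes no time and is no camera call.
- robot.hand_in(): hands the job in; it is judged then, once.
The state is a dict: "time": time; "joint_pos": joint angles; "joint_vel": joint speeds; "effort": joint torques, N m; "ee_pos": TCP position; "orientation": TCP orientation; "wrist_force": force on the tool from outside, world axes, zero at the start; "torque": the same for the moment, N m; "opening": finger opening in m; "grip_force": force on a finger pad.
Only numpy, scipy, OpenCV 4.12 (cv2) and the standard library are available. Lean on these libraries where they do the work, as an engineer would, in place of code of your own. Each camera call takes 0.05 s, during which the arm holds its last target. There are 200 camera calls.

## Working session

There is one attempt and no reset: what is moved stays moved. The work goes in short steps, Python scripts to look and compute and a tool call to move; the robot and the scene stay as the last step left them, time stands still between calls to the robot, and variables do not carry over. Pictures are saved under pics/ and viewed, at most 16 in all, crops included, and the job is handed in when it is done.

Besides the shell and the picture viewer there is one more tool, called as name(argument=value, ...), one argument or row to a line, values as JSON. step_arm: Moves the arm, as the interface text tells. Its arguments: {"type":"object","properties":{"series":{"type":"array","items":{"type":"number"}},"force":{"type":"number"}},"required":["series"]}

```bash
mkdir -p pics; ls
python3 - <<'E'
from workcell import robot
import cv2
for n in("scene","top"):
    f=robot.grab_frame(n); cv2.imwrite(f"pics/{n}0.png",f)
    c=robot.camera_info(n); print(n,c)
print(robot.sense())
E
```

```text
pics
scene {'fx': 413.9659858643388, 'fy': 413.9659858643388, 'cx': 280.8966926569724, 'cy': 206.67207441586007, 'dist_coeffs': array([-0.00248809,  0.        ,  0.        ,  0.        ,  0.        ]), 'R': array([[ 0.77705511, -0.62937056, -0.00883508],
       [-0.31967641, -0.38252062, -0.86688233],
       [ 0.54221061,  0.67643971, -0.49843452]]), 't': array([-0.25624851,  0.24504305,  0.92555501])}
top {'fx': 430.044797621325, 'fy': 430.044797621325, 'cx': 278.6763084788529, 'cy': 210.45542278517874, 'dist_coeffs': array([-0.10903496,  0.        ,  0.        ,  0.        ,  0.        ]), 'R': array([[-0.002717  , -0.99997993, -0.0057234 ],
       [-0.99287074,  0.00337963, -0.11914809],
       [ 0.11916504,  0.00535887, -0.99286   ]]), 't': array([0.16722632, 0.4381274 , 1.36287277])}
{'time': 0.1, 'joint_pos': array([ 1.17586640e+00,  3.59447489e-01,  1.51129675e+00,  4.07754494e-05,
        1.27252373e+00, -1.15100289e-01]), 'joint_vel': array([-0.00123917, -0.00248385, -0.0017966 ,  0.00166358,  0.00070863,
        0.00090234]), 'effort': array([ 5.38558629e-05, -5.28657568e+01, -2.79351336e+01, -1.46998336e-04,
        4.94949112e-03,  1.87152966e-05]), 'ee_pos': array([0.16547546, 0.576104  , 0.23053946]), 'orientation': array([-4.38076979e-01, -3.11043317e+00,  2.53067307e-03]), 'wrist_force': array([ 0.46777241,  0.68259795, -0.17283912]), 'torque': array([-0.00286002, -0.01773251, -0.01048934]), 'grip_force': 0.0, 'opening': 0.08543592468136597}
```

View pics/scene0.png

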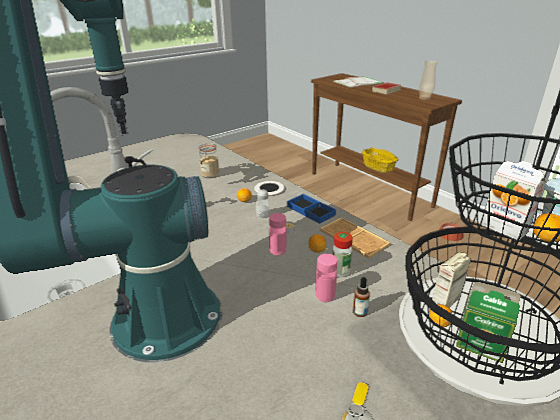

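View pics/top0.png

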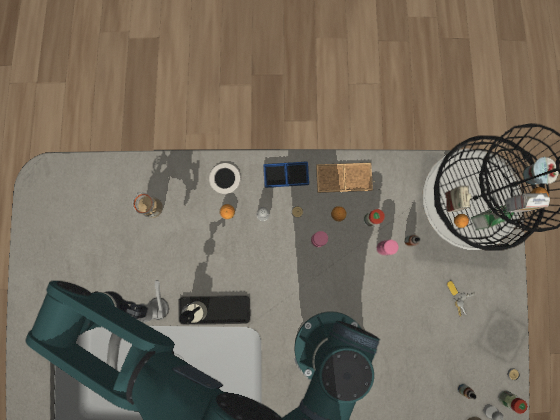

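Candidates in the top view:
- Mandarins: loose at (227,212) and (339,213). The ones in the basket at (461,221) are excluded.
- Spice jar: red cap with green label at (376,216). The pink look-alikes at (320,239) and (388,247), and the far one at (518,404), are excluded.
- Salt shaker: (263,214). Tea light: (298,212).
- Bystanders: dropper (413,240), oats (147,204).
- Targets: plate (225,178), rack (286,174), tray (344,177).

I'll check these in close crops.

Run:
```python
import cv2
f=cv2.imread("pics/top0.png")
for i,(x,y,w,h) in enumerate([(200,155,120,75),(300,155,125,100)]):
    c=cv2.resize(f[y:y+h,x:x+w],None,fx=6,fy=6,interpolation=cv2.INTER_CUBIC)
    for k in range(0,w,10):
        cv2.putText(c,str(x+k),(6*k,8),0,.3,(255,255,255),1);cv2.line(c,(6*k,9),(6*k,14),(255,255,255),1)
    for k in range(0,h,10):
        cv2.putText(c,str(y+k),(0,6*k+3),0,.3,(255,255,255),1)
    cv2.imwrite(f"pics/crop{i}.png",c)
```

```text
(no output)
```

View pics/crop0.png

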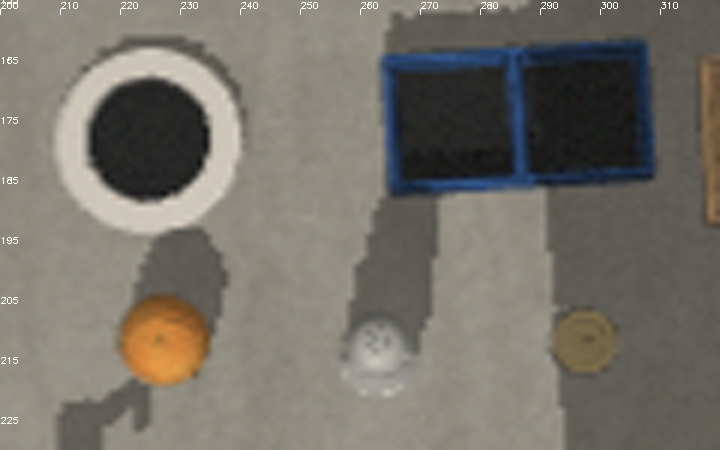

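View pics/crop1.png

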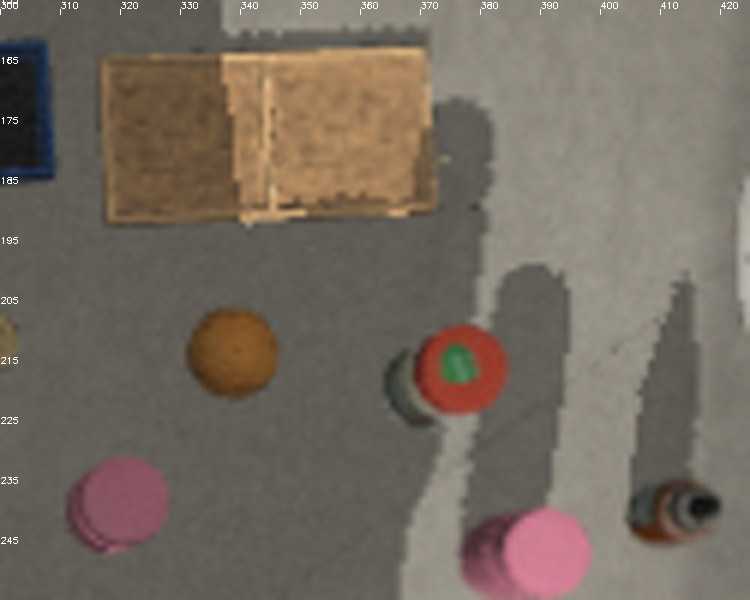

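The crops show the loose set clearly:
- Plate centre at (224.4,177.6), tea light at (297,211.5).
- Mandarins at (227,211) and (338.5,213.5).
- Salt cap at (263,212), red jar cap at (376.7,216).
- The two pink bottles and the dropper stand apart.

```bash
cat > h.py <<'E'
import numpy as np, cv2
from workcell import robot
from scipy.spatial.transform import Rotation as Rn
def p2w(cam,px,z):
    c=robot.camera_info(cam); K=np.array([[c['fx'],0,c['cx']],[0,c['fy'],c['cy']],[0,0,1]])
    u=cv2.undistortPoints(np.array([[px]],float),K,c['dist_coeffs'])[0,0]
    R=np.array(c['R']);C=-R.T@c['t'];d=R.T@np.array([*u,1])
    return C+d*(z-C[2])/d[2]
def w2p(cam,X):
    c=robot.camera_info(cam); K=np.array([[c['fx'],0,c['cx']],[0,c['fy'],c['cy']],[0,0,1]])
    return cv2.projectPoints(np.array([X],float),cv2.Rodrigues(np.array(c['R']))[0],np.array(c['t'],float),K,c['dist_coeffs'])[0].ravel()
def rel(target,yaw=90):
    "shift (mm, tool axes) and turn (deg) to world target; yaw = world angle of tool x, tool down"
    s=robot.sense();R0=Rn.from_rotvec(s['orientation'])
    y=np.radians(yaw);Rt=Rn.from_matrix(np.array([[np.cos(y),np.sin(y),0],[np.sin(y),-np.cos(y),0],[0,0,-1]]).T)
    Rt=Rn.from_matrix(np.column_stack([[np.cos(y),np.sin(y),0],[np.sin(y),-np.cos(y),0],[0,0,-1]]))
    return (R0.inv().apply(np.array(target)-s['ee_pos'])*1e3).round(1),(np.degrees((R0.inv()*Rt).as_rotvec())).round(2)
E
python3 - <<'E'
from h import *
np.set_printoptions(precision=4,suppress=True)
def c(i,x,y):
    ox,oy=[(200,155),(300,155)][i]; return ((x+.5)/6-.5+ox,(y+.5)/6-.5+oy)
P=dict(plate=(0,149,138,.008),mandL=(0,164,340,.022),mandR=(1,233,353,.022),salt=(0,379,343,.09),tea=(0,584,341,.015),
 oreg=(1,462,369,.109),pinkL=(1,126,501,.12),pinkR=(1,547,553,.12),drop=(1,703,506,.102))
for k,(i,x,y,z) in P.items(): print(k,p2w("top",c(i,x,y),z))
for nm,i,z,q in(("rack",0,.022,[(382,56),(646,41),(654,179),(390,195)]),("tray",1,.011,[(101,58),(430,47),(437,212),(107,222)])):
    w=np.array([p2w("top",c(i,*p),z)[:2] for p in q]);ctr=w.mean(0)
    v=(w[0]+w[3]-w[1]-w[2])/2;u=v/np.linalg.norm(v);d=.0355 if nm=="rack" else .0445
    print(nm,ctr,"len",np.linalg.norm(v),np.linalg.norm((w[0]+w[1]-w[2]-w[3])/2),"ydir deg",np.degrees(np.arctan2(u[1],u[0])),"L",ctr+d*u,"R",ctr-d*u)
print("oats",p2w("top",(147,204),.1))
f=cv2.imread("pics/scene0.png");cv2.imwrite("pics/sc.png",cv2.resize(f[140:320,190:400],None,fx=3.3,fy=3.3,interpolation=cv2.INTER_CUBIC))
print(rel([.5,.2,.23]),[w2p("scene",p2w("top",c(0,584,341),.015))])
E
```

```text
plate [0.5513 0.3456 0.008 ]
mandL [0.4372 0.3341 0.022 ]
mandR [ 0.4289 -0.0278  0.022 ]
salt [0.4272 0.2147 0.09  ]
tea [0.4367 0.1065 0.015 ]
oreg [ 0.4105 -0.1328  0.109 ]
pinkL [0.3437 0.0402 0.12  ]
pinkR [ 0.3165 -0.1708  0.12  ]
drop [ 0.3404 -0.257   0.102 ]
rack [0.559  0.1418] len 0.14453756221003766 0.07724729966488539 ydir deg 93.21774272477012 L [0.557  0.1773] R [0.561  0.1064]
tray [ 0.5513 -0.0519] len 0.18270745990135004 0.0923524947943517 ydir deg 91.78175302446205 L [ 0.5499 -0.0074] R [ 0.5527 -0.0964]
oats [0.4514 0.574  0.1   ]
(array([-425.4, -269.1,    0.9]), array([-0.09,  0.05, 73.97])) [array([286.259 , 224.1122])]
```

View pics/sc.png

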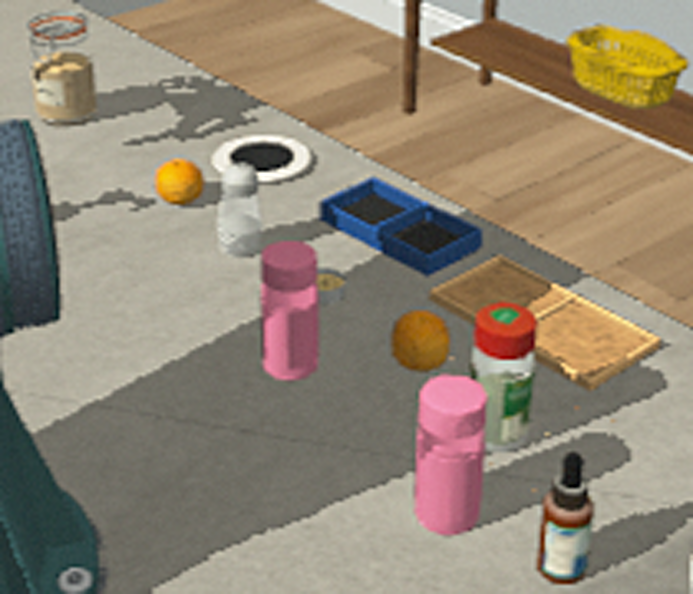

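The red-capped jar at top (376.7,216) has a green label. The two pink ones are the look-alikes. The tea light's silver wall shows behind the left pink bottle, which confirms it. I'll start with the salt shaker, gripping roughly along world x.

step_arm(
  series=[85, -35, -27.5, 3, 0, 0, 7.2, 85, -70, -55, 6, 0, 0, 14.4, 85, -105, -82.5, 9, 0, 0, 21.6, 85, -140, -110, 12, 0, 0, 28.8, 85, -175, -137.5, 15, 0, 0, 36],
  force=30,
)

```text
time: 0.6
ee_pos: [0.2964, 0.3945, 0.2159]
orientation: [-1.385, -2.82, 0.001]
wrist_force: [0.4, 0.0, -0.0]
opening: 0.085
grip_force: 0.0
```

```bash
python3 -c "
from h import *
print(rel([.427,.215,.20],92),robot.sense()['joint_pos'])"
```

```text
(array([-221.9,   -6.4,   15.9]), array([-3.00e-02,  2.00e-02,  3.57e+01])) [ 7.86480754e-01  2.21969802e-01  1.75395612e+00 -1.40571982e-04
  1.16625189e+00  1.28536863e-01]
```

step_arm(
  series=[85, -44, -1.5, 3, 0, 0, 7.2, 85, -88, -3, 6, 0, 0, 14.4, 85, -132, -4.5, 9, 0, 0, 21.6, 85, -176, -6, 12, 0, 0, 28.8, 85, -222, -6.5, 16, 0, 0, 35.7],
)

```text
time: 1.1
ee_pos: [0.4278, 0.2156, 0.2001]
orientation: [-2.182, -2.259, 0.0]
wrist_force: [1.0, 1.3, 0.7]
opening: 0.0852
grip_force: 0.0
```

step_arm(
  series=[85, 0, 0, 0, 0, 0, 0],
)

```text
time: 1.2
ee_pos: [0.4305, 0.2132, 0.1999]
orientation: [2.184, 2.255, -0.001]
wrist_force: [0.7, 1.0, 0.4]
opening: 0.085
grip_force: 0.0
```

```bash
python3 -c "
from h import *
print(rel([.427,.215,.026],92),robot.sense()['joint_pos'])"
```

```text
(array([  2.2,  -3.6, 173.9]), array([ 0.07,  0.1 , -0.18])) [ 0.31763785  0.22117883  1.80104054 -0.00232811  1.11870685  0.28696973]
```

step_arm(
  series=[85, 1, -1, 40, 0, 0, 0, 85, 1, -1, 85, 0, 0, 0, 85, 1, -1, 85, 0, 0, 0, 85, 1, -1, 85, 0, 0, 0],
)

```text
time: 1.6
ee_pos: [0.4252, 0.2183, 0.1152]
orientation: [-2.175, -2.265, 0.004]
wrist_force: [-0.0, 1.0, 0.3]
opening: 0.0852
grip_force: 0.0
```

```bash
python3 -c "
from h import *
print(rel([.427,.215,.026],92),robot.sense()['joint_pos'])"
```

```text
(array([-3.3,  1.9, 89.2]), array([-0.17,  0.05,  0.33])) [3.29515395e-01 3.36288882e-01 1.89824499e+00 7.57024345e-05
 9.10092234e-01 2.88875221e-01]
```

step_arm(
  series=[85, -3, 2, 30, 0, 0, 0, 85, -3, 2, 60, 0, 0, 0, 85, -3, 2, 89, 0, 0, 0, 85, -3, 2, 89, 0, 0, 0, 85, -3, 2, 89, 0, 0, 0],
)

```text
time: 2.1
ee_pos: [0.4295, 0.2159, 0.0279]
orientation: [2.176, 2.265, 0.002]
wrist_force: [-0.4, 0.1, 0.8]
opening: 0.085
grip_force: 0.0
```

```bash
python3 -c "
from h import *
print(rel([.427,.215,.026],92))
f=robot.grab_frame('scene');cv2.imwrite('pics/s1.png',cv2.resize(f[140:320,150:400],None,fx=3,fy=3,interpolation=cv2.INTER_CUBIC))"
```

```text
(array([-0.8, -2.5,  1.9]), array([ 0.09, -0.02,  0.31]))
```

View pics/s1.png

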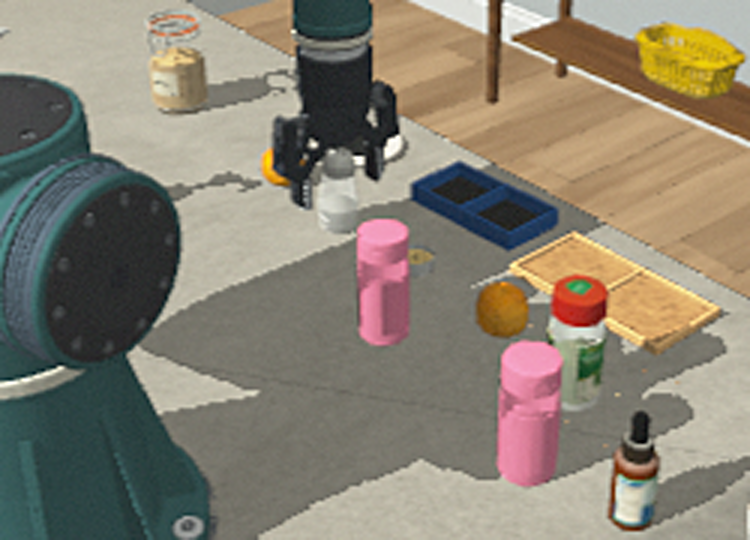

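The open gripper straddles the shaker, with the cap at crop (340,160) between the fingers. I'll close on it.

step_arm(
  series=[40, 0, 0, 0, 0, 0, 0, 30, 0, 0, 0, 0, 0, 0, 30, 0, 0, 0, 0, 0, 0, 30, 0, 0, 0, 0, 0, 0, 30, 0, 0, 0, 0, 0, 0],
  force=30,
)

```text
time: 2.65
ee_pos: [0.4293, 0.2154, 0.0275]
orientation: [2.176, 2.264, 0.003]
wrist_force: [-2.1, 0.3, 11.4]
opening: 0.0407
grip_force: 28.9
```

step_arm(
  series=[30, 0, 0, 0, 0, 0, 0, 30, 0, 0, -10, 0, 0, 0, 30, 0, 0, -40, 0, 0, 0, 30, 0, 0, -70, 0, 0, 0, 30, 0, 0, -70, 0, 0, 0],
)

```text
time: 3.15
ee_pos: [0.431, 0.216, 0.0999]
orientation: [2.175, 2.263, 0.009]
wrist_force: [1.9, 0.3, -1.6]
opening: 0.0406
grip_force: 30.8
```

```bash
python3 -c "
from h import *
s=robot.sense();print(s['ee_pos'],s['opening'],s['grip_force'],rel([.557,.1773,.1],93))"
```

```text
[0.4309602  0.2160496  0.09987639] 0.04064431986834285 30.754762741271406 (array([-43.7, 124.4,   0.6]), array([ 0.37, -0.1 , -0.72]))
```

step_arm(
  series=[30, -10, 28, 0, 0, 0, 0, 30, -22, 62, 0, 0, 0, 0, 30, -33, 95, 0, 0, 0, 0, 30, -43, 124, 0, 0, 0, 0, 30, -43, 124, 0, 0, 0, 0],
)

```text
time: 3.65
ee_pos: [0.5588, 0.176, 0.0963]
orientation: [2.177, 2.261, 0.005]
wrist_force: [0.3, -0.1, -0.4]
opening: 0.0404
grip_force: 30.8
```

step_arm(
  series=[30, 0, 0, 15, 0, 0, 0, 30, 0, 0, 30, 0, 0, 0, 30, 0, 0, 30, 0, 0, 0, 30, 0, 0, 30, 0, 0, 0],
)

```text
time: 4.05
ee_pos: [0.5529, 0.1771, 0.0659]
orientation: [-2.176, -2.264, 0.003]
wrist_force: [-0.2, 0.1, -1.8]
opening: 0.0401
grip_force: 30.8
```

```bash
python3 -c "
from h import *
s=robot.sense();print(s['ee_pos'],s['opening'],s['grip_force'],s['wrist_force'],rel([.557,.1773,.0345],93))
for n in ('scene','top'):
  a=robot.grab_frame(n);cv2.imwrite('pics/x.png',a)
  if n=='scene': A=cv2.resize(a[140:260,220:380],None,fx=3,fy=3,interpolation=cv2.INTER_CUBIC)
  else: B=cv2.resize(a[150:230,200:320],None,fx=2.5,fy=2.5,interpolation=cv2.INTER_CUBIC)
C=np.zeros((360,780,3),np.uint8);C[:,:480]=A;C[:200,480:]=B;cv2.imwrite('pics/s2.png',C)"
```

```text
[0.55289427 0.17710236 0.0658888 ] 0.04010103521861868 30.794967175461352 [-0.24851901  0.08817875 -1.77289105] (array([ 0. ,  4.2, 31.4]), array([-0.12,  0.02, -0.72]))
```

View pics/s2.png

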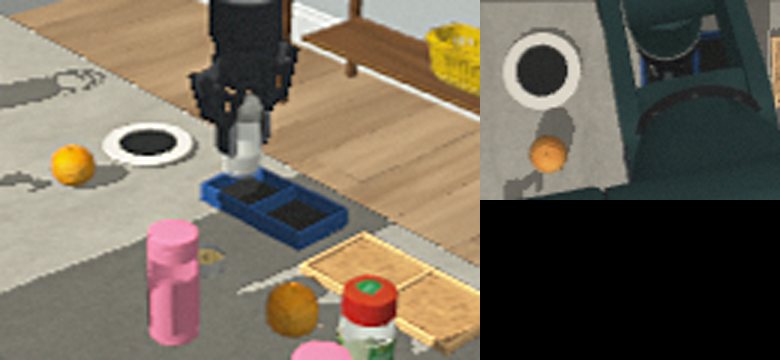

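The shaker hangs upright above the left bay, its foot at crop (240,168), full image (300,196). Now lowering it.

step_arm(
  series=[30, 0, 3, 10, 0, 0, 0, 30, 0, 3, 20, 0, 0, 0, 30, 0, 3, 26, 0, 0, 0, 30, 0, 3, 26, 0, 0, 0, 30, 0, 3, 26, 0, 0, 0],
)

```text
time: 4.65
ee_pos: [0.5567, 0.1772, 0.0399]
orientation: [-2.177, -2.265, 0.001]
wrist_force: [0.6, 0.7, -0.1]
opening: 0.0404
grip_force: 30.8
```

```bash
python3 -c "
from h import *
for i in range(4):
  s=robot.sense();print(s['ee_pos'],s['wrist_force'],s['opening'])
  if i<3: f=robot.grab_frame('scene')
print(rel([.557,.1773,.0345],93))
x,y=w2p('scene',[.557,.1773,.01]);print(x,y)
cv2.imwrite('pics/s3.png',cv2.resize(f[160:220,260:340],None,fx=8,fy=8,interpolation=cv2.INTER_CUBIC))"
```

```text
[0.55671235 0.17715547 0.03986975] [ 0.58889051  0.6635915  -0.12194716] 0.0403884042124516
[0.55702365 0.17721164 0.0401736 ] [ 0.19074773  0.67158365 -1.64212045] 0.04045716647998865
[0.55722539 0.17726456 0.04041693] [ 1.02436565 -0.01915838 -1.16150446] 0.04072313373016199
[0.55731855 0.17728442 0.04054127] [ 0.26509615 -0.21920579 -1.49577965] 0.04040664627491089
(array([ 0. , -0.3,  6. ]), array([ 0.03,  0.  , -0.73]))
300.90715579761587 203.74077040200032
```

View pics/s3.png

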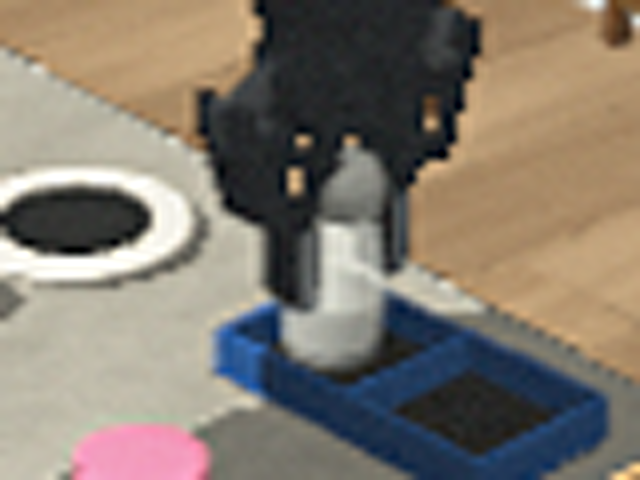

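The shaker is inside the left bay, foot at about (301,205), clear of the walls.

step_arm(
  series=[30, 0, 0, 2.5, 0, 0, 0, 30, 0, 0, 5, 0, 0, 0, 30, 0, 0, 6.5, 0, 0, 0, 30, 0, 0, 6.5, 0, 0, 0, 30, 0, 0, 6.5, 0, 0, 0],
)

```text
time: 5.3
ee_pos: [0.557, 0.1772, 0.0338]
orientation: [-2.177, -2.265, 0.0]
wrist_force: [-0.3, 0.9, -0.9]
opening: 0.0407
grip_force: 30.9
```

step_arm(
  series=[30, 0, 0, 1, 0, 0, 0, 30, 0, 0, 1.5, 0, 0, 0, 30, 0, 0, 1.5, 0, 0, 0, 30, 0, 0, 1.5, 0, 0, 0],
)

```text
time: 5.7
ee_pos: [0.5571, 0.1773, 0.0336]
orientation: [2.177, 2.265, 0.0]
wrist_force: [-4.0, -1.5, 12.9]
opening: 0.0405
grip_force: 32.2
```

Contact made. Releasing and rising.

step_arm(
  series=[46, 0, 0, 0, 0, 0, 0, 55, 0, 0, 0, 0, 0, 0, 66, 0, 0, 0, 0, 0, 0, 66, 0, 0, 0, 0, 0, 0, 66, 0, 0, 0, 0, 0, 0],
)

```text
time: 6.2
ee_pos: [0.557, 0.1772, 0.0321]
orientation: [-2.177, -2.265, 0.0]
wrist_force: [-0.1, 0.6, 0.6]
opening: 0.0656
grip_force: 0.0
```

step_arm(
  series=[66, 0, 0, -15, 0, 0, 0, 66, 0, 0, -45, 0, 0, 0, 66, 0, 0, -90, 0, 0, 0, 66, 0, 0, -135, 0, 0, 0, 66, 0, 0, -140, 0, 0, 0],
)

```text
time: 6.7
ee_pos: [0.561, 0.1781, 0.1781]
orientation: [2.173, 2.261, 0.013]
wrist_force: [0.9, 0.2, -0.3]
opening: 0.0664
grip_force: 0.0
```

```bash
python3 -c "
from h import *
s=robot.sense();print(s['ee_pos'],s['opening'],rel([.4105,-.1328,.17],92))"
```

```text
[0.56096376 0.17805092 0.17813279] 0.06638659791307025 (array([-304.7, -162.7,    6. ]), array([ 0.59, -0.09,  0.27]))
```

step_arm(
  series=[80, -31, -16, 0, 0, 0, 0, 80, -66, -34, 0, 0, 0, 0, 80, -101, -52, 0, 0, 0, 0, 80, -136, -70, 0, 0, 0, 0, 80, -171, -88, 0, 0, 0, 0],
)

```text
time: 7.2
ee_pos: [0.4746, 0.0018, 0.1717]
orientation: [-2.176, -2.265, 0.001]
wrist_force: [-0.3, -0.8, 0.3]
opening: 0.08
grip_force: 0.0
```

step_arm(
  series=[80, -35, -18, 0, 0, 0, 0, 80, -70, -36, 0, 0, 0, 0, 80, -105, -55, 0, 0, 0, 0, 80, -133, -70, 0, 0, 0, 0, 80, -133, -70, 0, 0, 0, 0],
)

```text
time: 7.7
ee_pos: [0.4095, -0.1353, 0.1718]
orientation: [-2.181, -2.261, 0.002]
wrist_force: [0.7, 0.3, 0.8]
opening: 0.0802
grip_force: 0.0
```

step_arm(
  series=[80, 0, 0, 0, 0, 0, 0, 80, 0, 0, 0, 0, 0, 0, 80, 0, 0, 0, 0, 0, 0, 80, 0, 0, 0, 0, 0, 0],
)

```text
time: 8.1
ee_pos: [0.4115, -0.1319, 0.1722]
orientation: [-2.175, -2.267, 0.0]
wrist_force: [0.8, -0.3, 0.9]
opening: 0.08
grip_force: 0.0
```

```bash
python3 -c "
from h import *
s=robot.sense();print(s['ee_pos'],s['opening'],rel([.4105,-.1328,.056],92))
f=robot.grab_frame('scene');cv2.imwrite('pics/s4.png',cv2.resize(f[150:310,240:400],None,fx=3.5,fy=3.5,interpolation=cv2.INTER_CUBIC))"
```

```text
[ 0.41152287 -0.13190186  0.17220636] 0.08004104520747375 (array([ -0.9,  -1. , 116.2]), array([-0.01, -0.01,  0.37]))
```

View pics/s4.png

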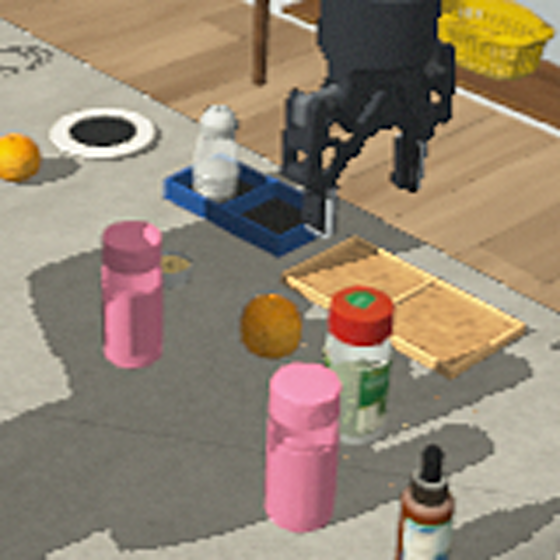

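The salt stands upright in the left bay. The gripper is above the red-capped jar (crop (360,310)), with the pink one clear in front. Descending.

step_arm(
  series=[72, -1, -1, 25, 0, 0, 0, 72, -1, -1, 55, 0, 0, 0, 72, -1, -1, 85, 0, 0, 0, 72, -1, -1, 112, 0, 0, 0, 72, -1, -1, 112, 0, 0, 0],
)

```text
time: 8.65
ee_pos: [0.4082, -0.1323, 0.0579]
orientation: [-2.172, -2.262, 0.003]
wrist_force: [-0.7, 0.1, 0.2]
opening: 0.0719
grip_force: 0.0
```

step_arm(
  series=[72, 0, 0, 0, 0, 0, 0, 50, 0, 0, 0, 0, 0, 0, 35, 0, 0, 0, 0, 0, 0, 35, 0, 0, 0, 0, 0, 0, 35, 0, 0, 0, 0, 0, 0],
  force=35,
)

```text
time: 9.15
ee_pos: [0.4117, -0.1345, 0.0618]
orientation: [2.175, 2.262, 0.002]
wrist_force: [1.3, 0.7, 6.2]
opening: 0.0445
grip_force: 34.8
```

step_arm(
  series=[35, 0, 0, 0, 0, 0, 0, 35, 0, 0, -10, 0, 0, 0, 35, 0, 0, -40, 0, 0, 0, 35, 0, 0, -80, 0, 0, 0, 35, 0, 0, -80, 0, 0, 0],
)

```text
time: 9.65
ee_pos: [0.4134, -0.1354, 0.1453]
orientation: [2.171, 2.259, 0.004]
wrist_force: [1.1, -0.3, 0.0]
opening: 0.0446
grip_force: 36.0
```

step_arm(
  series=[35, 0, 0, 0, 0, 0, 0, 35, 0, 0, 0, 0, 0, 0],
)

```text
time: 9.85
ee_pos: [0.4095, -0.1334, 0.14]
orientation: [-2.176, -2.264, 0.001]
wrist_force: [-0.7, -0.5, -1.0]
opening: 0.0441
grip_force: 35.9
```

```bash
python3 -c "
from h import *
s=robot.sense();print(s['ee_pos'],s['opening'],s['grip_force'],rel([.561,.1064,.13],93))"
```

```text
[ 0.40949669 -0.13344394  0.14003226] 0.04407100005837388 35.949501525610685 (array([233.7, 160.9,  10. ]), array([-0.05, -0.02, -0.73]))
```

step_arm(
  series=[35, 24, 16, 0, 0, 0, 0, 35, 54, 37, 0, 0, 0, 0, 35, 84, 58, 0, 0, 0, 0, 35, 114, 79, 0, 0, 0, 0, 35, 144, 100, 0, 0, 0, 0],
)

```text
time: 10.35
ee_pos: [0.5038, 0.0155, 0.1387]
orientation: [-2.175, -2.263, 0.004]
wrist_force: [0.4, -0.3, -1.3]
opening: 0.0446
grip_force: 35.9
```

step_arm(
  series=[35, 30, 20, 0, 0, 0, 0, 35, 60, 40, 0, 0, 0, 0, 35, 82, 54, 0, 0, 0, 0, 35, 89, 60, 0, 0, 0, 0, 35, 89, 60, 0, 0, 0, 0],
)

```text
time: 10.85
ee_pos: [0.5605, 0.106, 0.1389]
orientation: [-2.174, -2.266, 0.003]
wrist_force: [-0.8, -0.4, -0.9]
opening: 0.0448
grip_force: 36.0
```

step_arm(
  series=[35, 0, 0, 10, 0, 0, 0, 35, 0, 0, 25, 0, 0, 0, 35, 0, 0, 42, 0, 0, 0, 35, 0, 0, 42, 0, 0, 0, 35, 0, 0, 42, 0, 0, 0],
)

```text
time: 11.35
ee_pos: [0.5597, 0.1043, 0.0977]
orientation: [-2.177, -2.263, 0.003]
wrist_force: [-0.0, -0.7, -1.2]
opening: 0.0447
grip_force: 35.9
```

```bash
python3 -c "
from h import *
s=robot.sense();print(s['ee_pos'],s['opening'],s['grip_force'],rel([.561,.1064,.0665],93))
f=robot.grab_frame('scene');cv2.imwrite('pics/s5.png',cv2.resize(f[150:230,260:360],None,fx=6,fy=6,interpolation=cv2.INTER_CUBIC))
s=robot.sense();print(s['ee_pos'])"
```

```text
[0.55968857 0.10426794 0.09769226] 0.044667195066151216 35.93454170040786 (array([ 2.1,  1.5, 31.2]), array([-0.13,  0.02, -0.8 ]))
[0.5605456  0.10454365 0.0983874 ]
```

View pics/s5.png

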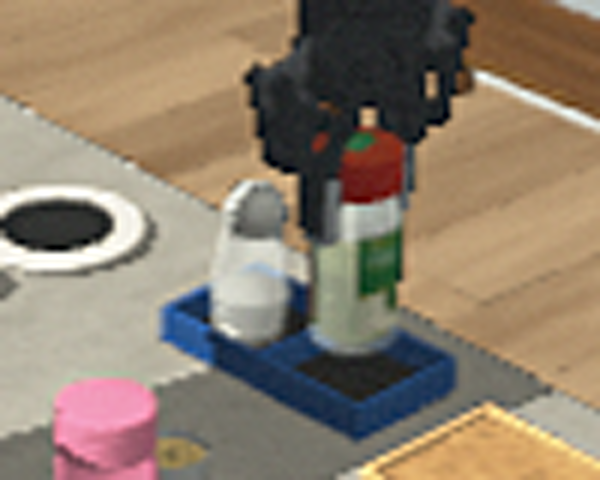

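The jar hangs over the right bay, foot centre around full image (319,205).

```bash
python3 -c "
from h import *
print(w2p('scene',[.561,.1064,.038]),p2w('scene',(318.8,206),.038),w2p('scene',[.557,.1773,.006]), p2w('scene',(301.6,204),.006))
s=robot.sense();print(s['ee_pos'],rel([.561,.1064,.0665],93))"
```

```text
[317.16205663 204.1107054 ] [0.55675917 0.09459535 0.038     ] [300.88836549 204.81274185] [0.5623209  0.17983166 0.006     ]
[0.5605456  0.10454365 0.0983874 ] (array([ 1.8,  0.5, 31.9]), array([-0.03,  0.01, -0.78]))
```

step_arm(
  series=[35, 4, 1, 10, 0, 0, 0, 35, 4, 1, 20, 0, 0, 0, 35, 4, 1, 27, 0, 0, 0, 35, 4, 1, 30, 0, 0, 0, 35, 4, 1, 30, 0, 0, 0],
)

```text
time: 11.9
ee_pos: [0.5615, 0.1094, 0.0678]
orientation: [-2.177, -2.265, 0.001]
wrist_force: [0.1, 0.3, -0.6]
opening: 0.0445
grip_force: 35.7
```

step_arm(
  series=[35, 0, 0, 1, 0, 0, 0, 35, 0, 0, 2, 0, 0, 0, 35, 0, 0, 2, 0, 0, 0],
)

```text
time: 12.2
ee_pos: [0.5619, 0.1095, 0.0674]
orientation: [2.177, 2.265, 0.001]
wrist_force: [-2.8, 0.3, 9.7]
opening: 0.0451
grip_force: 35.0
```

Contact on the rack floor. I'll release, rise and take a look.

step_arm(
  series=[48, 0, 0, 0, 0, 0, 0, 56, 0, 0, 0, 0, 0, 0, 66, 0, 0, 0, 0, 0, 0, 66, 0, 0, 0, 0, 0, 0, 66, 0, 0, 0, 0, 0, 0],
)

```text
time: 12.7
ee_pos: [0.5617, 0.1093, 0.0661]
orientation: [-2.177, -2.265, 0.0]
wrist_force: [-0.2, 0.6, -0.1]
opening: 0.0658
grip_force: 0.0
```

step_arm(
  series=[66, 0, 0, -15, 0, 0, 0, 66, 0, 0, -45, 0, 0, 0, 66, 0, 0, -80, 0, 0, 0, 66, 0, 0, -95, 0, 0, 0, 66, 0, 0, -95, 0, 0, 0],
)

```text
time: 13.2
ee_pos: [0.5638, 0.1095, 0.1638]
orientation: [2.174, 2.262, 0.006]
wrist_force: [-0.1, 0.7, 0.2]
opening: 0.0663
grip_force: 0.0
```

step_arm(
  series=[66, 0, -20, 0, 0, 0, 0, 66, 0, -60, 0, 0, 0, 0, 66, 0, -100, 0, 0, 0, 0, 66, 0, -122, 0, 0, 0, 0, 66, 0, -122, 0, 0, 0, 0],
)

```text
time: 13.7
ee_pos: [0.4345, 0.1043, 0.1596]
orientation: [-2.174, -2.262, 0.008]
wrist_force: [-0.6, 0.1, 0.4]
opening: 0.066
grip_force: 0.0
```

step_arm(
  series=[66, 0, 0, 15, 0, 0, 0, 66, 0, 0, 45, 0, 0, 0, 66, 0, 0, 80, 0, 0, 0, 66, 0, 0, 100, 0, 0, 0, 66, 0, 0, 100, 0, 0, 0],
)

```text
time: 14.2
ee_pos: [0.4384, 0.1043, 0.0584]
orientation: [-2.175, -2.262, 0.007]
wrist_force: [0.2, 0.2, -1.1]
opening: 0.066
grip_force: 0.0
```

```bash
python3 -c "
from h import *
f=robot.grab_frame('scene');cv2.imwrite('pics/s6.png',cv2.resize(f[150:240,250:370],None,fx=6,fy=6,interpolation=cv2.INTER_CUBIC))
s=robot.sense();print(s['ee_pos'],s['opening'],rel([.4367,.1065,.005],92))"
```

```text
[0.43940648 0.10438927 0.05981252] 0.06596018249743228 (array([ 2.2, -2.4, 54.8]), array([-0.19,  0.02,  0.26]))
```

View pics/s6.png

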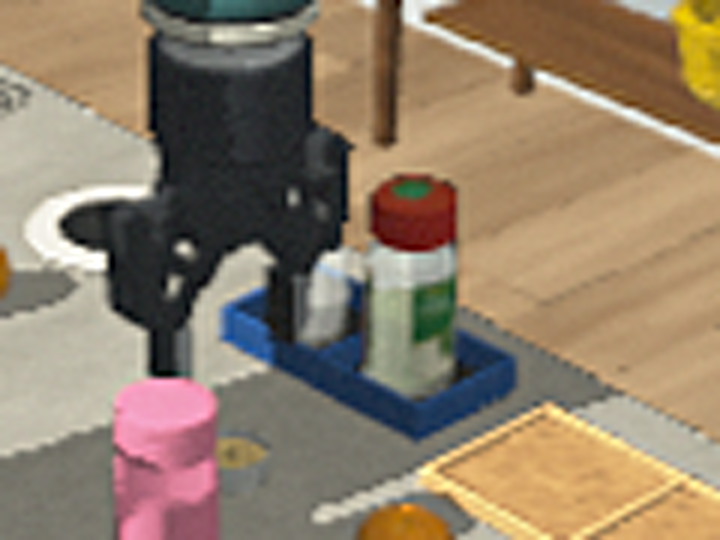

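The jar stands upright in the right bay. The tea light is at crop (243,460), with the gripper above it. Descending.

step_arm(
  series=[66, 2, -2, 15, 0, 0, 0, 66, 2, -2, 32, 0, 0, 0, 66, 2, -2, 46, 0, 0, 0, 66, 2, -2, 52, 0, 0, 0, 66, 2, -2, 52, 0, 0, 0],
)

```text
time: 14.75
ee_pos: [0.4384, 0.1065, 0.0094]
orientation: [2.177, 2.265, 0.0]
wrist_force: [-1.0, 0.3, -0.3]
opening: 0.066
grip_force: 0.0
```

step_arm(
  series=[66, 0, 0, 0, 0, 0, 0, 66, 0, 0, 0, 0, 0, 0],
)

```text
time: 14.95
ee_pos: [0.4386, 0.1065, 0.0101]
orientation: [2.176, 2.264, 0.002]
wrist_force: [0.0, -0.0, -0.3]
opening: 0.0662
grip_force: 0.0
```

step_arm(
  series=[60, 0, -1, 3, 0, 0, 0, 52, 0, -1, 6, 0, 0, 0, 46, 0, -1, 6, 0, 0, 0, 30, 0, -1, 6, 0, 0, 0, 30, 0, -1, 6, 0, 0, 0],
  force=25,
)

```text
time: 15.45
ee_pos: [0.4366, 0.1064, 0.0034]
orientation: [-2.177, -2.265, 0.0]
wrist_force: [-0.7, -0.2, 1.9]
opening: 0.0364
grip_force: 24.9
```

step_arm(
  series=[30, 0, 0, 0, 0, 0, 0, 30, 0, 0, 0, 0, 0, 0, 30, 0, 0, 0, 0, 0, 0],
)

```text
time: 15.75
ee_pos: [0.4366, 0.1064, 0.0033]
orientation: [-2.177, -2.265, 0.0]
wrist_force: [-1.0, -0.6, 3.5]
opening: 0.0362
grip_force: 25.0
```

step_arm(
  series=[30, 0, 0, -10, 0, 0, 0, 30, 0, 0, -30, 0, 0, 0, 30, 0, 0, -60, 0, 0, 0, 30, 0, 0, -60, 0, 0, 0, 30, 0, 0, -60, 0, 0, 0],
)

```text
time: 16.25
ee_pos: [0.4377, 0.1065, 0.0642]
orientation: [2.176, 2.264, 0.003]
wrist_force: [-0.1, 0.2, -0.5]
opening: 0.0362
grip_force: 25.2
```

```bash
python3 -c "
from h import *
f=robot.grab_frame('scene');cv2.imwrite('pics/s7.png',cv2.resize(f[150:260,240:370],None,fx=5,fy=5,interpolation=cv2.INTER_CUBIC))
s=robot.sense();print(s['ee_pos'],s['opening'],rel([.5513,.3456,.06],92))"
```

```text
[0.43688178 0.10640448 0.06348511] 0.03631835171728953 (array([234.5, 123.8,   3.6]), array([0.04, 0.  , 0.27]))
```

step_arm(
  series=[30, 20, 0, -10, 0, 0, 0, 30, 50, 0, -25, 0, 0, 0, 30, 85, 0, -30, 0, 0, 0, 30, 120, 0, -30, 0, 0, 0, 30, 150, 8, -30, 0, 0, 0],
)

```text
time: 16.8
ee_pos: [0.4369, 0.2577, 0.0923]
orientation: [-2.176, -2.265, 0.004]
wrist_force: [0.5, 0.4, 0.2]
opening: 0.0363
grip_force: 25.2
```

step_arm(
  series=[30, 25, 28, 0, 0, 0, 0, 30, 50, 60, 0, 0, 0, 0, 30, 72, 92, 0, 0, 0, 0, 30, 84, 115, 0, 0, 0, 0, 30, 84, 115, 0, 0, 0, 0],
)

```text
time: 17.3
ee_pos: [0.5535, 0.347, 0.0919]
orientation: [2.176, 2.265, 0.003]
wrist_force: [0.5, -0.3, 0.3]
opening: 0.0361
grip_force: 25.2
```

step_arm(
  series=[30, 0, 0, 20, 0, 0, 0, 30, 0, 0, 45, 0, 0, 0, 30, 0, 0, 65, 0, 0, 0, 30, 0, 0, 65, 0, 0, 0, 30, 0, 0, 65, 0, 0, 0],
)

```text
time: 17.8
ee_pos: [0.549, 0.3443, 0.0274]
orientation: [-2.176, -2.264, 0.005]
wrist_force: [0.7, 0.1, -0.3]
opening: 0.0362
grip_force: 25.2
```

```bash
python3 -c "
from h import *
f=robot.grab_frame('scene');cv2.imwrite('pics/s8.png',cv2.resize(f[140:220,220:320],None,fx=6,fy=6,interpolation=cv2.INTER_CUBIC))
s=robot.sense();print(s['ee_pos'],s['opening'],rel([.5513,.3456,.012],92))"
```

```text
[0.55005823 0.34484869 0.02839665] 0.03605265220960649 (array([ 0.7,  1.3, 16.4]), array([-0.04,  0.02,  0.26]))
```

View pics/s8.png

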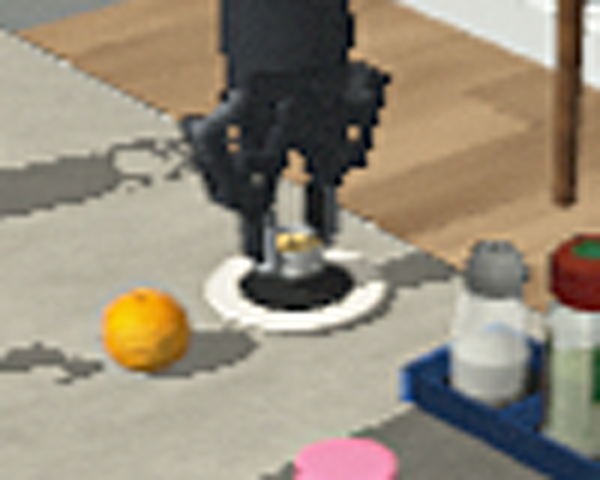

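The tea light is level over the black centre, at crop (297,255). Lowering.

step_arm(
  series=[30, 0.5, 1, 6, 0, 0, 0, 30, 0.5, 1, 12, 0, 0, 0, 30, 0.5, 1, 15.5, 0, 0, 0, 30, 0.5, 1, 16, 0, 0, 0, 30, 0.5, 1, 16, 0, 0, 0],
)

```text
time: 18.35
ee_pos: [0.5512, 0.3456, 0.0121]
orientation: [-2.177, -2.265, 0.001]
wrist_force: [0.2, 0.6, -0.7]
opening: 0.036
grip_force: 25.2
```

step_arm(
  series=[30, 0, 0, 1.5, 0, 0, 0, 30, 0, 0, 1.5, 0, 0, 0, 30, 0, 0, 1.5, 0, 0, 0],
)

```text
time: 18.65
ee_pos: [0.5516, 0.3457, 0.0114]
orientation: [2.177, 2.265, 0.001]
wrist_force: [-1.2, -0.7, 6.9]
opening: 0.0362
grip_force: 25.7
```

step_arm(
  series=[40, 0, 0, 0, 0, 0, 0, 50, 0, 0, 0, 0, 0, 0, 60, 0, 0, 0, 0, 0, 0, 60, 0, 0, 0, 0, 0, 0, 60, 0, 0, 0, 0, 0, 0],
)

```text
time: 19.15
ee_pos: [0.5513, 0.3456, 0.0106]
orientation: [-2.177, -2.265, 0.0]
wrist_force: [-1.0, 0.6, -0.1]
opening: 0.0598
grip_force: 0.0
```

step_arm(
  series=[60, 0, 0, -15, 0, 0, 0, 60, 0, 0, -45, 0, 0, 0, 60, 0, 0, -80, 0, 0, 0, 78, 0, 0, -90, 0, 0, 0, 78, 0, 0, -90, 0, 0, 0],
)

```text
time: 19.65
ee_pos: [0.5531, 0.3465, 0.1038]
orientation: [2.176, 2.264, 0.008]
wrist_force: [0.9, -0.1, -0.3]
opening: 0.0782
grip_force: 0.0
```

step_arm(
  series=[78, -2, -25, 0, 0, 0, 0, 78, -4, -60, 0, 0, 0, 0, 78, -6, -95, 0, 0, 0, 0, 78, -7, -114, 0, 0, 0, 0, 78, -7, -114, 0, 0, 0, 0],
)

```text
time: 20.15
ee_pos: [0.4332, 0.3326, 0.0994]
orientation: [-2.174, -2.265, 0.009]
wrist_force: [-0.2, 1.0, -0.6]
opening: 0.0781
grip_force: 0.0
```

step_arm(
  series=[78, 0, 0, 15, 0, 0, 0, 78, 0, 0, 30, 0, 0, 0, 78, 0, 0, 30, 0, 0, 0, 78, 0, 0, 30, 0, 0, 0],
)

```text
time: 20.55
ee_pos: [0.4382, 0.334, 0.0703]
orientation: [-2.177, -2.265, 0.002]
wrist_force: [-0.2, 0.1, -0.3]
opening: 0.0779
grip_force: 0.0
```

```bash
python3 -c "
from h import *
f=robot.grab_frame('scene');cv2.imwrite('pics/s9.png',cv2.resize(f[140:220,220:320],None,fx=6,fy=6,interpolation=cv2.INTER_CUBIC))
s=robot.sense();print(s['ee_pos'],s['opening'],rel([.4372,.3341,.008],92))"
```

```text
[0.4384424  0.33425678 0.07075343] 0.07799789512062251 (array([-0.1, -1.3, 62.8]), array([0.  , 0.  , 0.25]))
```

View pics/s9.png

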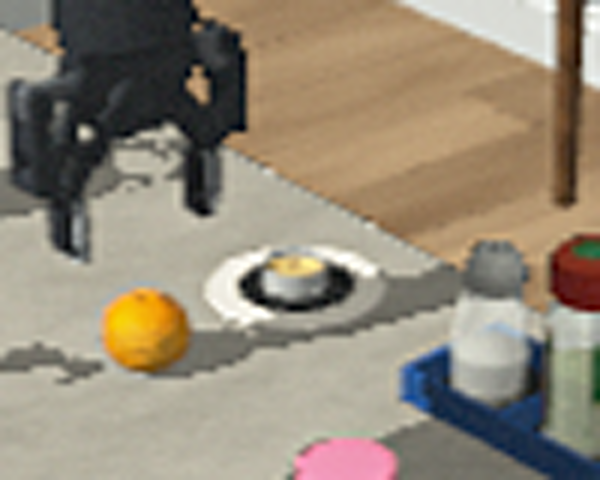

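The tea light sits level in the black centre. Now the left mandarin.

step_arm(
  series=[78, 0, -1, 20, 0, 0, 0, 78, 0, -1, 42, 0, 0, 0, 78, 0, -1, 58, 0, 0, 0, 78, 0, -1, 63, 0, 0, 0, 78, 0, -1, 63, 0, 0, 0],
)

```text
time: 21.1
ee_pos: [0.4369, 0.3341, 0.0077]
orientation: [-2.177, -2.265, 0.001]
wrist_force: [0.2, -0.6, -0.1]
opening: 0.0781
grip_force: 0.0
```

step_arm(
  series=[65, 0, 0, 0, 0, 0, 0, 50, 0, 0, 0, 0, 0, 0, 38, 0, 0, 0, 0, 0, 0, 38, 0, 0, 0, 0, 0, 0, 38, 0, 0, 0, 0, 0, 0],
)

```text
time: 21.6
ee_pos: [0.4376, 0.3346, 0.0091]
orientation: [2.176, 2.265, 0.003]
wrist_force: [0.3, -1.3, 5.9]
opening: 0.0463
grip_force: 24.8
```

step_arm(
  series=[38, 0, 0, -10, 0, 0, 0, 38, 0, 0, -35, 0, 0, 0, 38, 0, 0, -75, 0, 0, 0, 38, 0, 0, -105, 0, 0, 0, 38, 0, 0, -105, 0, 0, 0],
)

```text
time: 22.1
ee_pos: [0.4397, 0.3359, 0.1179]
orientation: [2.175, 2.263, 0.014]
wrist_force: [0.5, -0.7, -0.3]
opening: 0.0461
grip_force: 25.9
```

```bash
python3 -c "
from h import *
s=robot.sense();print(s['ee_pos'],s['opening'],s['grip_force'],rel([.4372,.05,.113],92),rel([.5499,-.0074,.113],92))"
```

```text
[0.43971815 0.33591769 0.11786098] 0.04607913371143996 25.92093880637549 (array([-285.6,  -13.9,    3.6]), array([ 0.46, -0.24,  0.28])) (array([-347.4,   96.4,    4.2]), array([ 0.46, -0.24,  0.28]))
```

step_arm(
  series=[38, -30, -1, 0, 0, 0, 0, 38, -70, -3, 0, 0, 0, 0, 38, -110, -4, 0, 0, 0, 0, 38, -150, -6, 0, 0, 0, 0, 38, -190, -7, 0, 0, 0, 0],
)

```text
time: 22.6
ee_pos: [0.4364, 0.1425, 0.1126]
orientation: [-2.176, -2.265, 0.001]
wrist_force: [0.4, 0.1, -0.8]
opening: 0.0461
grip_force: 25.9
```

step_arm(
  series=[38, -40, -2, 0, 0, 0, 0, 38, -80, -3, 0, 0, 0, 0, 38, -110, 20, 0, 0, 0, 0, 38, -140, 55, 0, 0, 0, 0, 38, -155, 90, 0, 0, 0, 0],
)

```text
time: 23.1
ee_pos: [0.5337, -0.0098, 0.1128]
orientation: [2.179, 2.263, -0.001]
wrist_force: [0.7, -0.5, -0.6]
opening: 0.046
grip_force: 25.9
```

step_arm(
  series=[38, 0, 8, 0, 0, 0, 0, 38, 0, 12, 0, 0, 0, 0, 38, 0, 12, 0, 0, 0, 0, 38, 0, 12, 0, 0, 0, 0],
)

```text
time: 23.5
ee_pos: [0.5434, -0.006, 0.1124]
orientation: [-2.175, -2.265, 0.002]
wrist_force: [0.3, 0.4, -0.7]
opening: 0.0459
grip_force: 26.0
```

```bash
python3 -c "
from h import *
s=robot.sense();print(s['ee_pos'],s['opening'],s['grip_force'],rel([.5499,-.0074,.015],92))"
```

```text
[ 0.543415   -0.00597744  0.11240963] 0.04587007585412394 25.957863070070744 (array([-1.7,  6.6, 97.4]), array([-0.13, -0.02,  0.32]))
```

step_arm(
  series=[38, -2, 6, 20, 0, 0, 0, 38, -2, 6, 45, 0, 0, 0, 38, -2, 6, 70, 0, 0, 0, 38, -2, 6, 88, 0, 0, 0, 38, -2, 6, 90, 0, 0, 0],
)

```text
time: 24.0
ee_pos: [0.5481, -0.0077, 0.0209]
orientation: [-2.173, -2.263, 0.005]
wrist_force: [-0.4, 0.9, -0.9]
opening: 0.0462
grip_force: 26.0
```

step_arm(
  series=[38, 0, 0, 2, 0, 0, 0, 38, 0, 0, 4, 0, 0, 0, 38, 0, 0, 6, 0, 0, 0, 38, 0, 0, 6, 0, 0, 0, 38, 0, 0, 6, 0, 0, 0],
)

```text
time: 24.5
ee_pos: [0.5517, -0.0087, 0.0173]
orientation: [2.177, 2.265, 0.001]
wrist_force: [0.2, -0.5, -0.1]
opening: 0.0458
grip_force: 26.0
```

step_arm(
  series=[38, 0, 0, 1.5, 0, 0, 0, 38, 0, 0, 3, 0, 0, 0, 38, 0, 0, 3.5, 0, 0, 0, 38, 0, 0, 3.5, 0, 0, 0],
)

```text
time: 24.9
ee_pos: [0.5517, -0.0088, 0.015]
orientation: [2.176, 2.264, 0.001]
wrist_force: [-4.5, -0.8, 18.2]
opening: 0.0458
grip_force: 27.2
```

step_arm(
  series=[50, 0, 0, 0, 0, 0, 0, 58, 0, 0, 0, 0, 0, 0, 68, 0, 0, 0, 0, 0, 0, 68, 0, 0, 0, 0, 0, 0, 68, 0, 0, 0, 0, 0, 0],
)

```text
time: 25.4
ee_pos: [0.5513, -0.0086, 0.0131]
orientation: [-2.177, -2.265, 0.001]
wrist_force: [-0.5, 0.3, -0.1]
opening: 0.0681
grip_force: 0.0
```

step_arm(
  series=[68, 0, 0, -15, 0, 0, 0, 68, 0, 0, -45, 0, 0, 0, 68, 0, 0, -80, 0, 0, 0, 78, 0, 0, -90, 0, 0, 0, 78, 0, 0, -90, 0, 0, 0],
)

```text
time: 25.9
ee_pos: [0.5528, -0.0088, 0.1048]
orientation: [2.175, 2.263, 0.003]
wrist_force: [-0.0, -0.0, -1.0]
opening: 0.0778
grip_force: 0.0
```

step_arm(
  series=[78, -3, -25, 0, 0, 0, 0, 78, -7, -62, 0, 0, 0, 0, 78, -12, -100, 0, 0, 0, 0, 78, -14, -123, 0, 0, 0, 0, 78, -14, -123, 0, 0, 0, 0],
)

```text
time: 26.4
ee_pos: [0.4231, -0.0267, 0.1014]
orientation: [-2.173, -2.259, 0.007]
wrist_force: [0.9, 0.6, 0.1]
opening: 0.0783
grip_force: 0.0
```

step_arm(
  series=[78, 0, 0, 15, 0, 0, 0, 78, 0, 0, 30, 0, 0, 0, 78, 0, 0, 30, 0, 0, 0, 78, 0, 0, 30, 0, 0, 0],
)

```text
time: 26.8
ee_pos: [0.4291, -0.0274, 0.0727]
orientation: [-2.176, -2.264, 0.001]
wrist_force: [0.4, 0.1, 0.3]
opening: 0.0781
grip_force: 0.0
```

```bash
python3 -c "
from h import *
f=robot.grab_frame('scene');cv2.imwrite('pics/s10.png',cv2.resize(f[150:280,260:400],None,fx=4.5,fy=4.5,interpolation=cv2.INTER_CUBIC))
s=robot.sense();print(s['ee_pos'],s['opening'],rel([.4289,-.0278,.008],92))"
```

```text
[ 0.42946177 -0.02746809  0.07312481] 0.07811411430571603 (array([-0.3, -0.5, 65.1]), array([-0.03, -0.  ,  0.28]))
```

View pics/s10.png

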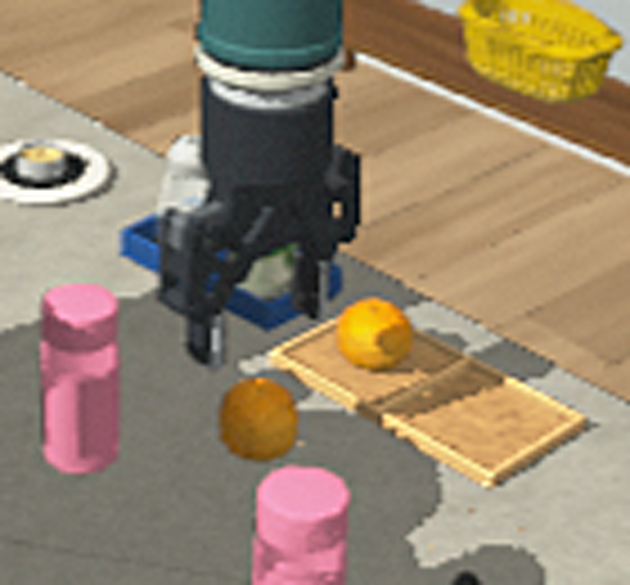

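The first mandarin rests in the left tray bay, at crop (375,333). Picking up the second, at (258,420).

step_arm(
  series=[78, 0, -0.5, 20, 0, 0, 0, 78, 0, -0.5, 42, 0, 0, 0, 78, 0, -0.5, 60, 0, 0, 0, 78, 0, -0.5, 65, 0, 0, 0, 78, 0, -0.5, 65, 0, 0, 0],
)

```text
time: 27.35
ee_pos: [0.4286, -0.0275, 0.0082]
orientation: [-2.177, -2.265, 0.001]
wrist_force: [-0.6, 0.2, 0.3]
opening: 0.078
grip_force: 0.0
```

step_arm(
  series=[65, 0, 0, 0, 0, 0, 0, 50, 0, 0, 0, 0, 0, 0, 38, 0, 0, 0, 0, 0, 0, 38, 0, 0, 0, 0, 0, 0, 38, 0, 0, 0, 0, 0, 0],
)

```text
time: 27.85
ee_pos: [0.4294, -0.0277, 0.0094]
orientation: [2.176, 2.264, 0.002]
wrist_force: [-0.2, -0.2, 7.7]
opening: 0.0461
grip_force: 24.5
```

step_arm(
  series=[38, 0, 0, -10, 0, 0, 0, 38, 0, 0, -35, 0, 0, 0, 38, 0, 0, -65, 0, 0, 0, 38, 0, 0, -70, 0, 0, 0, 38, 0, 0, -70, 0, 0, 0],
)

```text
time: 28.35
ee_pos: [0.4296, -0.0278, 0.0797]
orientation: [2.175, 2.263, 0.003]
wrist_force: [0.5, 0.4, -1.0]
opening: 0.0461
grip_force: 26.0
```

step_arm(
  series=[38, -15, 25, 0, 0, 0, 0, 38, -37, 60, 0, 0, 0, 0, 38, -58, 95, 0, 0, 0, 0, 38, -73, 121, 0, 0, 0, 0, 38, -73, 121, 0, 0, 0, 0],
)

```text
time: 28.85
ee_pos: [0.5568, -0.0981, 0.0776]
orientation: [2.176, 2.261, 0.003]
wrist_force: [0.4, -0.2, 0.5]
opening: 0.0463
grip_force: 26.0
```

step_arm(
  series=[38, 0, 0, 15, 0, 0, 0, 38, 0, 0, 35, 0, 0, 0, 38, 0, 0, 50, 0, 0, 0, 38, 0, 0, 50, 0, 0, 0, 38, 0, 0, 50, 0, 0, 0],
)

```text
time: 29.35
ee_pos: [0.5509, -0.0951, 0.0275]
orientation: [-2.175, -2.263, 0.002]
wrist_force: [-0.2, 0.5, -0.2]
opening: 0.0461
grip_force: 26.0
```

```bash
python3 -c "
from h import *
s=robot.sense();print(s['ee_pos'],s['opening'],s['grip_force'],rel([.5527,-.0964,.015],92))"
```

```text
[ 0.55086704 -0.09509685  0.0275447 ] 0.046099983218206964 26.002284188289195 (array([-1.4,  1.8, 12.5]), array([-0.15, -0.05,  0.27]))
```

step_arm(
  series=[38, -1, 1, 4, 0, 0, 0, 38, -1, 1, 8, 0, 0, 0, 38, -1, 1, 11, 0, 0, 0, 38, -1, 1, 12.5, 0, 0, 0, 38, -1, 1, 12.5, 0, 0, 0],
)

```text
time: 29.85
ee_pos: [0.5533, -0.0966, 0.0158]
orientation: [-2.177, -2.265, 0.0]
wrist_force: [-0.2, 0.1, 0.8]
opening: 0.0458
grip_force: 26.0
```

step_arm(
  series=[38, 0, 0, 1, 0, 0, 0, 38, 0, 0, 2, 0, 0, 0, 38, 0, 0, 2, 0, 0, 0],
)

```text
time: 30.15
ee_pos: [0.5535, -0.0967, 0.0154]
orientation: [2.176, 2.265, 0.0]
wrist_force: [-2.8, -0.0, 14.7]
opening: 0.0459
grip_force: 27.2
```

Contact. Releasing, rising and backing away for a final look.

step_arm(
  series=[50, 0, 0, 0, 0, 0, 0, 58, 0, 0, 0, 0, 0, 0, 68, 0, 0, 0, 0, 0, 0, 68, 0, 0, 0, 0, 0, 0, 68, 0, 0, 0, 0, 0, 0],
)

```text
time: 30.65
ee_pos: [0.5533, -0.0966, 0.0136]
orientation: [-2.177, -2.265, 0.0]
wrist_force: [0.0, -0.4, -0.1]
opening: 0.0681
grip_force: 0.0
```

step_arm(
  series=[68, 0, 0, -15, 0, 0, 0, 68, 0, 0, -45, 0, 0, 0, 68, 0, 0, -90, 0, 0, 0, 68, 0, 0, -135, 0, 0, 0, 68, 0, 0, -150, 0, 0, 0],
)

```text
time: 31.15
ee_pos: [0.556, -0.0974, 0.1684]
orientation: [2.172, 2.26, 0.005]
wrist_force: [1.8, -0.7, -0.4]
opening: 0.0683
grip_force: 0.0
```

step_arm(
  series=[68, 0, -30, 0, 0, 0, 0, 68, 0, -70, 0, 0, 0, 0, 68, 0, -110, 0, 0, 0, 0, 68, 0, -130, 0, 0, 0, 0, 68, 0, -130, 0, 0, 0, 0],
)

```text
time: 31.65
ee_pos: [0.4199, -0.101, 0.1634]
orientation: [-2.176, -2.262, 0.002]
wrist_force: [0.6, 0.1, 0.2]
opening: 0.0679
grip_force: 0.0
```

```bash
python3 -c "
from h import *
a=robot.grab_frame('scene');b=robot.grab_frame('top')
C=np.zeros((560,700,3),np.uint8);C[:360,:]=cv2.resize(a[150:270,210:440],(700,360),interpolation=cv2.INTER_CUBIC)
C[360:560]=cv2.resize(b[150:230,200:420],(700,200),interpolation=cv2.INTER_CUBIC)
cv2.imwrite('pics/fin.png',C);print(robot.sense()['ee_pos'])"
```

```text
[ 0.42427155 -0.10208451  0.16417731]
```

View pics/fin.png

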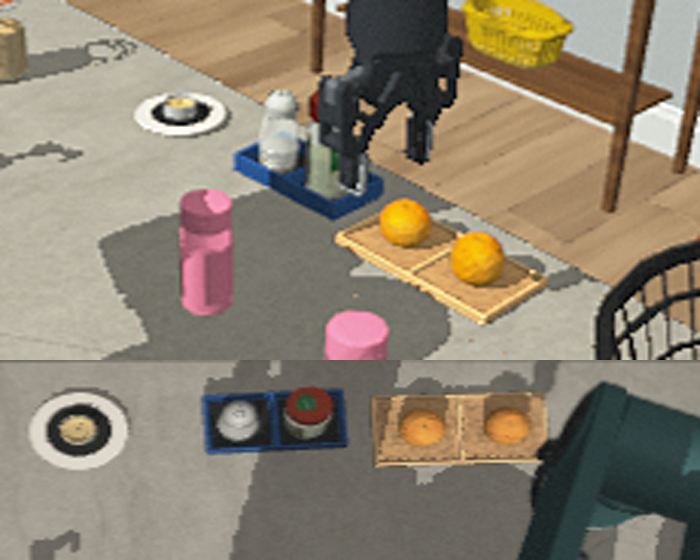

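Everything is in place: the tea light in the black centre, salt and jar upright in their bays, and one mandarin in each tray bay. I'll check the jar's numbers, then hand in.

```bash
python3 -c "
from h import *
j=p2w('top',(200+307*220/700-.3,150+(405-360)*.4),.115);print(j,'want .561 .1064')
print(np.linalg.norm(robot.sense()['joint_vel']),robot.hand_in())"
```

```text
[0.55885692 0.11140833 0.115     ] want .561 .1064
the job is handed in; nothing more can be done
0.04204328438826924 None
```

The job is handed in; no verdict came back. In the last pictures all five things were in place (one mandarin per tray bay, salt and spice jar upright in the rack, tea light in the plate's black centre), and I kept clear of the dropper bottle and the jar of oats.

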